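# Lock the battery cap of the repaired radio

## Robot

A 6-joint arm with a two-finger parallel gripper is mounted at the origin on the work surface. World frame = base frame: x ahead of the robot, y to its left, z up, the work surface at z = 0. Lengths are in mm, angles in rad, forces in N, time in s.
With the tool pointing down it reaches from about 350 to 775 mm from the base axis. Payload 7.3 kg.
Tool frame: the origin (TCP) lies midway between the tips of the shut fingers; the grasp point (between the pads) lies bot.tcp_to_grasp behind it (bot.tcp_to_grasp is the distance from the TCP to the grasp point, in mm); z points along the fingers, y is the direction in which the jaws open and shut (so a half turn about z gives the same grasp; the last joint's range is limited). The gripper opens to 92 mm and grips with 3 to 60 N. Pads are 19 mm wide; open, the fingers measure 130 mm over their backs; the gripper's body (75 mm by 190 mm) begins 47 mm behind the grasp point.
Start: joints at [1.018, 0.342, 1.524, -0, 1.275, -0.146], TCP at [207.717, 482.183, 203.641] pointing down, gripper open.
Joint ranges: [-2.53, 2.53], [-0.77, 2.02], [0.04, 2.7], [-1, 4.14], [0.28, 2.66], [-3.11, 3.11]. Speed limits (rad/s): [2.57, 2.57, 3.14, 3.14, 3.14, 3.14].

## Interface

Orientations are given as [roll, pitch, yaw] about the fixed x, y, z axes, in that order (R = Rz(yaw) Ry(pitch) Rx(roll)).
In Python, from plant import bot gives the robot as it stands.
- The arm moves only by the shell command python3 -m inch 'ROWS'. ROWS is JSON, one flat list of numbers, 7 for each row, row after row: the shift along the world's x, y, z in cm, then the turn, a rotation vector about the world's x, y, z in degrees, then the gripper command: -1 is shut, 1 is fully open, values between are in proportion. In form: [tx, ty, tz, ax, ay, az, fingers, tx, ty, tz, ax, ay, az, fingers, ...]. A call has exactly 5 rows; each row is the pose to reach, as a shift and turn from the pose measured when the call began; what a row does not reach only later rows make up. A row lasts 1/10 s, in which the tool goes at most 50 mm and 8.59 degrees, less where a joint would pass 70% of its speed; a pose out of reach is approached as far as the arm can. A call with a gripper value outside its range is refused whole. The fingers move at their own pace and stop on an object; the grip force is fixed at half the most. Time passes only in rows, so rows that repeat a pose let the fingers close, or fill a call up. It gives the time, the measured TCP pose, the force and the opening at its end, in the units of the state.
- bot.get_obs(): the state, without advancing time (a new reading comes with each control period).
- bot.capture(name): name is "scene" or "top"; returns the picture (384x512x3 uint8, red, green, blue); there is no depth.
- bot.calibration(name): a dict with "fx", "fy", "cx", "cy" (pixels), "k1" (the pictures are not rectified: a ray, as slopes to the right and down, at radius r is drawn at 1 + k1 r^2 times it, then the intrinsics apply), "cam_to_world" (4x4, takes a point from camera to world coordinates). Camera axes: x right, y down, z forward; pixel columns grow to the right and rows downward; lengths in mm; the calibration is good to about 2 mm. A picture is of the moment at which its call begins. calibration takes no time and is no camera call.
- bot.close_job(): hands the job in, once; it reports no verdict.
The state is a dict: "time": time; "joint_positions": joint angles; "dq": joint speeds; "tau": joint torques, N m; "tool_pos": TCP position; "tcp_rot": TCP orientation; "contact_force": force on the tool from outside, world axes, zero at the start; "moment": the same for the moment, N m; "grip_width": finger opening in mm.
Only numpy, scipy, OpenCV 4.12 (cv2) and the standard library are available. Lean on these libraries where they do the work, as an engineer would, in place of code of your own. Each camera call takes 0.05 s, during which the arm holds its last target.

## Task

The green radio has fresh batteries and its battery cap still stands open. Squeeze the cap's two orange tabs together and, keeping them squeezed, turn the cap clockwise from the red mark as far as it goes, to the white mark; then let go so that both tabs spring out and lock it. Leave the grey radio's cap locked as it is.

Things in the scene. Friction and masses are not known exactly. Their poses are not given: they have to be found in the camera images.
- green_grip_a (a point): Middle of the outer face of orange tab A (white dot on top) of the green radio's cap (cream 72 mm disc, vertical axis), 93 mm above the bench. x axis: level, straight out from the cap's axis; z up. Two upright tabs stand opposite each other, each 20 mm wide, 7 mm thick, from 78 to 108 mm above the bench. The radio, 200 x 130 mm, lies face down in a fixed cradle, turned up to 25 degrees.
- green_grip_b (a point): Same point on orange tab B; the cap's axis lies midway between. Outer faces 56 mm apart at rest; each tab slides in 7 mm (to 42 mm apart) against a spring, 2 N to start, 5.5 N fully in, and springs out when let go. Between them a black hub, 24 mm along the tabs, 14 mm wide, top 96 mm above the bench. Around and below the tabs all (tab feet, 92 mm grey ring, case) is under 78 mm above the bench.
- green_cap (a joint): Turn of the green radio's cap, rad, growing clockwise from above; friction 0.04 N m, stops at 0 and 1.2. Starts at 0.02 to 0.18, tab A by the red mark. Teeth on the tabs hold it: unsqueezed it turns only within 0 to 0.2 (open) or 1.0 to 1.2 (locked, tab A by the white mark). With the tabs' faces under 46 mm apart it turns freely; let go at 1.0 to 1.2 the tabs spring out and lock.
- grey_cap (a joint): Turn of the cap of the grey radio, rad, same sense: a bystander of the same build with dark blue tabs, in its own fixed cradle beside the green radio, left or right of it. It stands locked (1.02 to 1.18) and must stay so.

How it is judged (in metres and radians):
On the way, in this order (a step that is already met when the one before it is completed fails the run):
1. both tabs of the green radio's cap are squeezed together while it still stands open (distance between green_grip_a and green_grip_b below 0.047 m and value of joint green_cap below 0.3 rad), for 0.1 s.
2. the cap is turned more than half way with the tabs squeezed (distance between green_grip_a and green_grip_b below 0.047 m and value of joint green_cap above 0.65 rad), for 0.1 s.
At the end, for the whole second after the job is handed in: The green radio's cap stands in its locked notches (at 0.97 rad or more, that is within about 13 degrees of its clockwise stop), its tabs sprung out (outer faces more than 52 mm apart), and the grey radio's cap is still locked (above 0.95 rad) (value of joint green_cap above 0.97 rad and distance between green_grip_a and green_grip_b above 0.052 m and value of joint grey_cap above 0.95 rad); the robot touches nothing.
It fails at once if the grey radio's cap is turned out of its locked place (value of joint grey_cap below 0.95 rad).
It also fails if it takes over 29 s, if anything falls off the work surface, if the arm or the gripper's body presses on something with over 40 N, if the wrist force passes 120 N, or if a joint passes its speed limit or range.

## Working session

There is one attempt and no reset: what is moved stays moved. The work goes in short steps, Python scripts to look and compute and a shell command to move; the robot and the scene stay as the last step left them, time stands still between calls to the robot, and variables do not carry over. Pictures are saved under pics/ and viewed, and the job is handed in when it is done.

```bash
mkdir -p pics; ls
python3 - <<'E'
from plant import bot
import cv2
o=bot.get_obs(); print({k:o[k] for k in('time','tool_pos','tcp_rot','grip_width')}, bot.tcp_to_grasp)
for n in('scene','top'):
    im=bot.capture(n); cv2.imwrite(f'pics/{n}0.png',im[:,:,::-1]); c=bot.calibration(n); print(n,c)
E
```

```text
pics
{'time': 0.0, 'tool_pos': array([207.46478192, 481.78291631, 202.94160389]), 'tcp_rot': array([-3.14005517e+00, -2.02069825e-04,  2.73482100e+00]), 'grip_width': 91.32210162263613} 18.8
scene {'fx': 408.08321492591244, 'fy': 408.08321492591244, 'cx': 254.65400937786512, 'cy': 198.93432951822638, 'k1': -0.10135575946281067, 'cam_to_world': array([[-8.34998073e-01,  4.06747316e-01, -3.70587155e-01,
         7.76387446e+02],
       [ 5.50191721e-01,  6.27202650e-01, -5.51276616e-01,
         3.37459646e+02],
       [ 8.20296169e-03, -6.64208896e-01, -7.47502009e-01,
         6.10346872e+02],
       [ 0.00000000e+00,  0.00000000e+00,  0.00000000e+00,
         1.00000000e+00]])}
top {'fx': 404.7691014003442, 'fy': 404.7691014003442, 'cx': 253.83296185467535, 'cy': 193.6248579228522, 'k1': -0.10689052138688966, 'cam_to_world': array([[-2.15323837e-02, -9.98220321e-01,  5.56106776e-02,
         5.01582811e+02],
       [-9.99035743e-01,  1.93545639e-02, -3.94079355e-02,
         2.12683491e+00],
       [ 3.82614816e-02, -5.64056014e-02, -9.97674530e-01,
         8.35711867e+02],
       [ 0.00000000e+00,  0.00000000e+00,  0.00000000e+00,
         1.00000000e+00]])}
```

View pics/scene0.png

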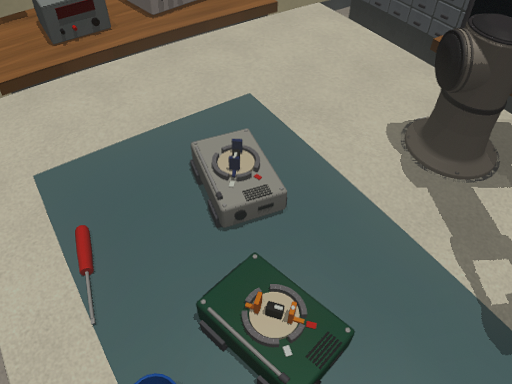

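View pics/top0.png

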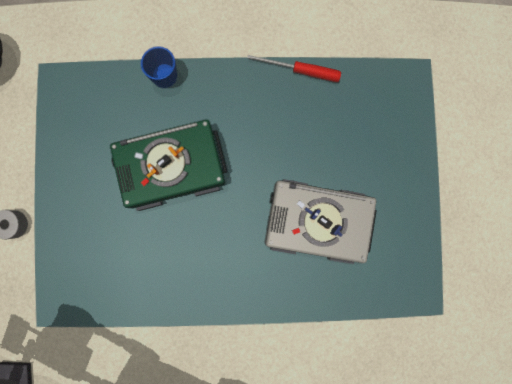

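The top view shows the green radio at about (166,162), with its tabs near (152,170) and (178,152) and the red mark at (145,181). The grey radio is at (322,222). I'll zoom in and segment the tabs next.

```bash
cat > h.py <<'E'
from plant import bot
import cv2, numpy as np
def ray(n,uv):
    c=bot.calibration(n); K=np.array([[c['fx'],0,c['cx']],[0,c['fy'],c['cy']],[0,0,1]])
    p=cv2.undistortPoints(np.array(uv,float).reshape(-1,1,2),K,np.array([c['k1'],0,0,0,0]))[:,0]
    T=np.array(c['cam_to_world']); d=np.c_[p,np.ones(len(p))]@T[:3,:3].T
    return T[:3,3],d
def onz(n,uv,z):
    o,d=ray(n,uv); return o+d*((z-o[2])/d[:,2])[:,None]
def blobs(im,lo,hi,amin=6):
    h=cv2.cvtColor(im,cv2.COLOR_RGB2HSV); m=cv2.inRange(h,lo,hi)
    k,l,s,c=cv2.connectedComponentsWithStats(m); return m,[(s[i],c[i].round(2)) for i in range(1,k) if s[i,4]>=amin]
E
python3 - <<'E'
from h import *
for n,b in(('top',(120,110,90,100)),('scene',(195,250,170,134))):
    im=cv2.imread(f'pics/{n}0.png')[:,:,::-1].copy()
    for nm,lo,hi in(('orange',(8,130,90),(22,255,255)),('red',(0,150,80),(5,255,255)),('white',(0,0,190),(180,60,255))):
        m,bl=blobs(im,lo,hi)
        for s,c in bl:
            if b[0]<c[0]<b[0]+b[2] and b[1]<c[1]<b[1]+b[3]: print(n,nm,s,c,onz(n,[c],100).round(1))
    x,y,w,h=b
    if n=='top': x,y,w,h=135,135,64,56
    else: x,y,w,h=230,270,96,90
    cv2.imwrite(f'pics/z_{n}.png',cv2.resize(im[y:y+h,x:x+w,::-1],None,fx=6.2,fy=6.2,interpolation=cv2.INTER_NEAREST))
E
```

```text
top orange [169 147  15  10  74] [175.51 150.84] [[623.7 114.7 100. ]]
top orange [147 164   5   4  12] [148.75 165.17] [[598.3 163.9 100. ]]
top orange [147 168  12  11  55] [152.07 172.6 ] [[584.6 157.8 100. ]]
top red [141 178   8   8  35] [144.71 181.29] [[568.9 171.4 100. ]]
top white [148 145  35  36 574] [165.52 162.45] [[602.7 133.1 100. ]]
top white [136 154   6   4  18] [138.39 155.33] [[616.9 182.9 100. ]]
top white [159 161   4   4   7] [160.29 162.29] [[603.2 142.7 100. ]]
top white [149 167   3   4   7] [150.14 168.29] [[592.5 161.3 100. ]]
scene orange [245 292  17  22 174] [255.32 303.  ] [[627.7 121.  100. ]]
scene orange [288 301  17  23 154] [294.05 315.27] [[594.1 164.9 100. ]]
scene red [306 321  11   8  63] [310.68 324.32] [[583.5 187.6 100. ]]
```

View pics/z_top.png

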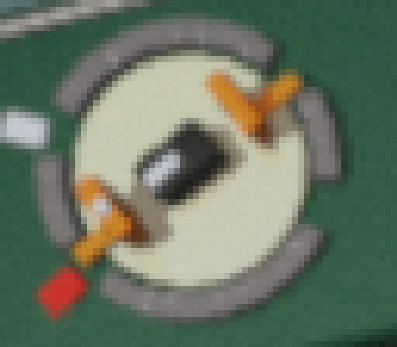

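View pics/z_scene.png

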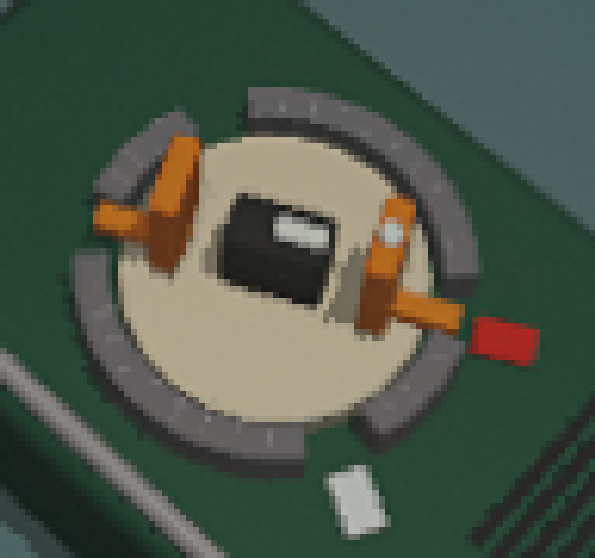

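Run:
```python
from h import *
def tri(a,b):
    o1,d1=ray('top',[a]);o2,d2=ray('scene',[b]);A=np.c_[d1[0],-d2[0]];s=np.linalg.lstsq(A,o2-o1,rcond=None)[0]
    p,q=o1+s[0]*d1[0],o2+s[1]*d2[0];return (p+q)/2,np.linalg.norm(p-q)
T=dict(A=(150.14,168.29),B=(172.9,151.4));S=dict(A=(292.4,307.1),B=(257.9,297.9))
for k in T: print(k,tri(T[k],S[k]),onz('top',[T[k]],108),onz('scene',[S[k]],108))
for n in('top','scene'):
    im=cv2.imread(f'pics/{n}0.png')[:,:,::-1].copy()
    P=[onz(n,[D[k]],108)[0] for D in ([T] if n=='top' else [S]) for k in 'AB']
    m=(P[0]+P[1])/2;d=P[0]-P[1];print(n,'mid',m,np.hypot(*d[:2]),np.degrees(np.arctan2(d[1],d[0])))
    # cream disc ellipse
    h=cv2.cvtColor(im,cv2.COLOR_RGB2HSV);mk=cv2.inRange(h,(15,25,120),(40,110,255))
    box=(135,135,64,56) if n=='top' else (230,270,96,90); x,y,w,hh=box
    sub=np.zeros_like(mk);sub[y:y+hh,x:x+w]=mk[y:y+hh,x:x+w]
    k,l,s,c=cv2.connectedComponentsWithStats(sub);i=1+np.argmax(s[1:,4])
    pts=cv2.findNonZero((l==i).astype(np.uint8)); hu=cv2.convexHull(pts);e=cv2.fitEllipse(hu);print(e)
    for z in(65,70,75):
        w=onz(n,hu[:,0].astype(float),z)[:,:2].astype(np.float32);print(z,cv2.minEnclosingCircle(w),cv2.fitEllipse(w))
```

```text
A (array([591.9484504 , 158.37951411, 110.66723911]), np.float64(1.9318378021336111)) [[591.54958301 159.59246254 108.        ]] [[591.71852639 156.81030626 108.        ]]
B (array([621.93952638, 118.66811518, 105.10241453]), np.float64(0.00739861262215005)) [[621.46509614 118.2036418  108.        ]] [[622.82244199 119.92522177 108.        ]]
top mid [606.50733957 138.89805217 108.        ] 51.06831118920959 125.85910623115751
((165.2295379638672, 161.9153289794922), (37.136844635009766, 37.628700256347656), 162.353515625)
65 ((608.7268676757812, 140.00982666015625), 36.5229377746582) ((608.6842651367188, 139.94393920898438), (70.89259338378906, 72.84359741210938), 116.96627807617188)
70 ((608.0317993164062, 139.11526489257812), 36.28600311279297) ((607.9894409179688, 139.04983520507812), (70.43267822265625, 72.37101745605469), 116.96621704101562)
75 ((607.3367309570312, 138.22076416015625), 36.049015045166016) ((607.2946166992188, 138.15576171875), (69.9727554321289, 71.89846801757812), 116.96630096435547)
scene mid [607.27048419 138.36776401 108.        ] 48.24896914063586 130.13977681762574
((274.0641784667969, 314.668212890625), (45.87142562866211, 50.02427291870117), 94.98094940185547)
65 ((604.3004760742188, 135.170166015625), 36.362754821777344) ((604.3543701171875, 135.38160705566406), (71.30157470703125, 72.49161529541016), 94.39546203613281)
70 ((605.878173828125, 137.02487182617188), 36.02931594848633) ((605.931640625, 137.23435974121094), (70.6478500366211, 71.82697296142578), 94.3963394165039)
75 ((607.4559936523438, 138.8795166015625), 35.69597625732422) ((607.5089111328125, 139.08709716796875), (69.99411010742188, 71.1623764038086), 94.39596557617188)
```

```bash
python3 -m inch '[2.7,-2.3,0,0,0,4,1, 5.4,-4.6,0,0,0,8,1, 8.1,-6.9,0,0,0,12,1, 10.8,-9.2,0,0,0,16,1, 13.5,-11.5,0,0,0,20,1]'
```

```text
time: 0.6
tool_pos: [343.2, 365.7, 202.7]
tcp_rot: [-3.14, -0.001, 3.087]
contact_force: [0.5, -0.4, -0.2]
grip_width: 92.1
```

```bash
python3 -m inch '[2.7,-2.3,0,0,0,4,1, 5.4,-4.6,0,0,0,8,1, 8.1,-6.9,0,0,0,12,1, 10.8,-9.2,0,0,0,16,1, 13.5,-11.5,0,0,0,20,1]'
```

```text
time: 1.1
tool_pos: [479.0, 249.5, 202.4]
tcp_rot: [-3.14, -0.001, -2.844]
contact_force: [0.4, 0.2, 0.8]
grip_width: 91.7
```

```bash
python3 -m inch '[3.2,-2.8,0,0,0,5.1,1, 6.4,-5.6,0,0,0,10.2,1, 9.6,-8.4,-1,0,0,15.3,1, 12.8,-11.1,-3,0,0,20.4,1, 12.8,-11.1,-5,0,0,20.4,1]'
python3 - <<'E'
from h import *
o=bot.get_obs();print(o['tool_pos'],o['tcp_rot'],o['joint_positions'])
for n,b in(('top',(125,120,90,80)),('scene',(200,240,150,144))):
    im=bot.capture(n);x,y,w,h=b;cv2.imwrite(f'pics/{n}1.png',cv2.resize(im[y:y+h,x:x+w,::-1],None,fx=4,fy=4,interpolation=cv2.INTER_NEAREST))
o=bot.get_obs();print(o['tool_pos'],np.degrees(o['tcp_rot']))
E
```

```text
time: 1.6
tool_pos: [610.3, 134.4, 150.9]
tcp_rot: [-3.138, -0.001, -2.49]
contact_force: [-0.9, 1.2, -0.3]
grip_width: 92.1
[610.28056183 134.35210322 150.86023776] [-3.13792672e+00 -9.92125129e-04 -2.49036398e+00] [ 0.09612547  0.56656849  1.30813988 -0.0038144   1.26579745 -2.12475789]
[605.37272603 137.17892553 148.42251257] [ 179.86492371   -0.4523042  -142.698915  ]
```

View pics/top1.png

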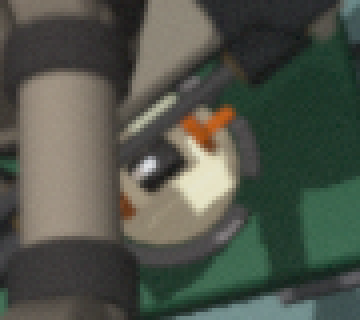

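View pics/scene1.png

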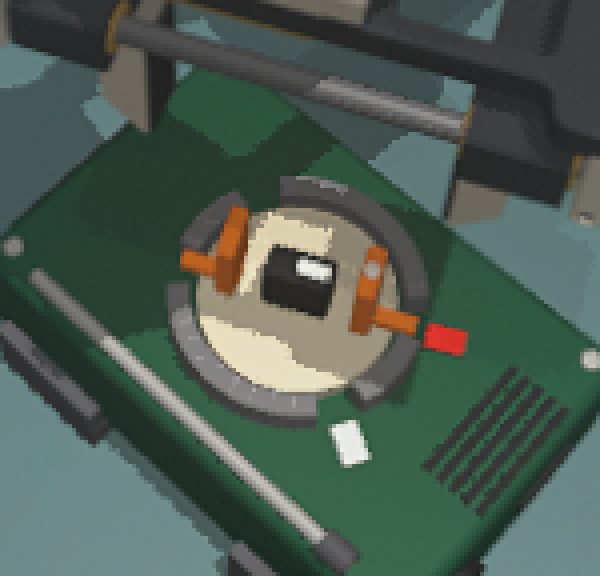

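```bash
python3 -m inch '[0,0,0,0,0,0,1,0,0,0,0,0,0,1,0,0,0,0,0,0,1,0,0,0,0,0,0,1,0,0,0,0,0,0,1]'
```

```text
time: 2.2
tool_pos: [605.4, 137.6, 149.2]
tcp_rot: [3.14, -0.007, -2.49]
contact_force: [0.2, 0.9, 0.3]
grip_width: 91.9
```

The fingers straddle the tabs along the right line. In the scene crop the tabs are at about (232,250) and (370,290), and the fingers are above and behind them. Next I descend.

```bash
python3 -m inch '[0.15,0.1,-1.5,0,0.4,0,1, 0.15,0.1,-3,0,0.4,0,1, 0.15,0.1,-4.5,0,0.4,0,1, 0.15,0.1,-5.5,0,0.4,0,1, 0.15,0.1,-5.5,0,0.4,0,1]'
python3 - <<'E'
from h import *
o=bot.get_obs();print(o['tool_pos'],np.degrees(o['tcp_rot']))
im=bot.capture('scene');x,y,w,h=(200,220,150,144);cv2.imwrite(f'pics/scene2.png',cv2.resize(im[y:y+h,x:x+w,::-1],None,fx=4,fy=4,interpolation=cv2.INTER_NEAREST))
E
```

```text
time: 2.7
tool_pos: [605.8, 138.5, 92.0]
tcp_rot: [3.134, -0.016, -2.49]
contact_force: [0.4, -0.1, -0.1]
grip_width: 92.0
[605.77976114 138.51547129  91.96987252] [ 179.54172447   -0.90181949 -142.66047459]
```

View pics/scene2.png

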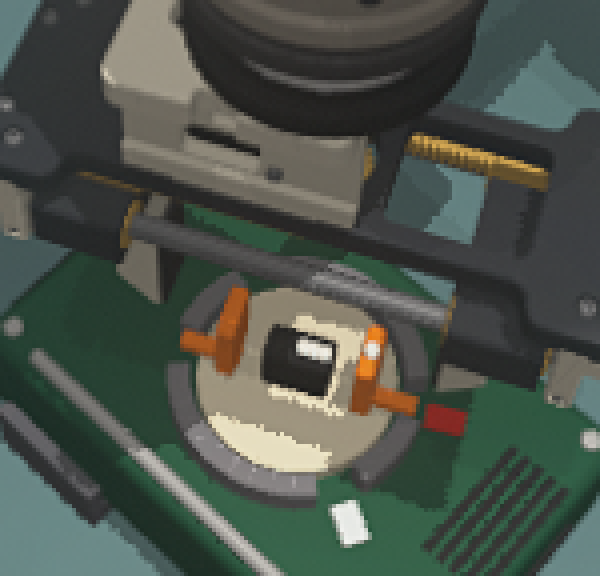

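Run:
```python
from h import *
print(onz('scene',[(200+160/4,220+302/4),(200+118/4,220+265/4),(200+440/4,220+388/4),(200+487/4,220+388/4)],92).round(1))
im=bot.capture('top');x,y,w,h=(110,110,110,100);cv2.imwrite(f'pics/top2.png',cv2.resize(im[y:y+h,x:x+w,::-1],None,fx=5,fy=5,interpolation=cv2.INTER_NEAREST))
```

```text
[[637.   96.1  92. ]
 [641.8  75.3  92. ]
 [574.6 176.3  92. ]
 [561.2 185.2  92. ]]
```

View pics/top2.png

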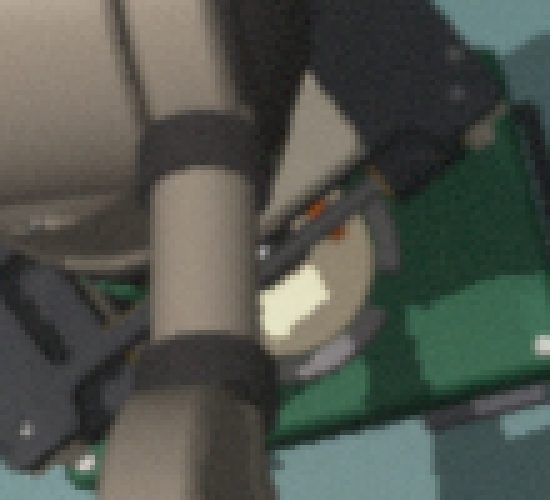

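```bash
python3 -m inch '[0.1,0,-0.5,0.2,-1,0,1, 0.1,0,-0.9,0.2,-1,0,1, 0.1,0,-0.9,0.2,-1,0,0.4, 0.1,0,-0.9,0.2,-1,0,0.3, 0.1,0,-0.9,0.2,-1,0,0.3]'
python3 - <<'E'
from h import *
o=bot.get_obs();print(o['tool_pos'],np.degrees(o['tcp_rot']),o['grip_width'])
im=bot.capture('scene');x,y,w,h=(200,220,150,144);cv2.imwrite(f'pics/scene3.png',cv2.resize(im[y:y+h,x:x+w,::-1],None,fx=4,fy=4,interpolation=cv2.INTER_NEAREST))
E
```

```text
time: 3.3
tool_pos: [608.4, 138.7, 85.5]
tcp_rot: [-3.14, 0.004, -2.49]
contact_force: [-0.9, 0.0, -0.2]
grip_width: 72.3
[608.3660739  138.65915709  85.49717967] [-179.88087006    0.22224581 -142.66387801] 72.32244791106112
```

View pics/scene3.png

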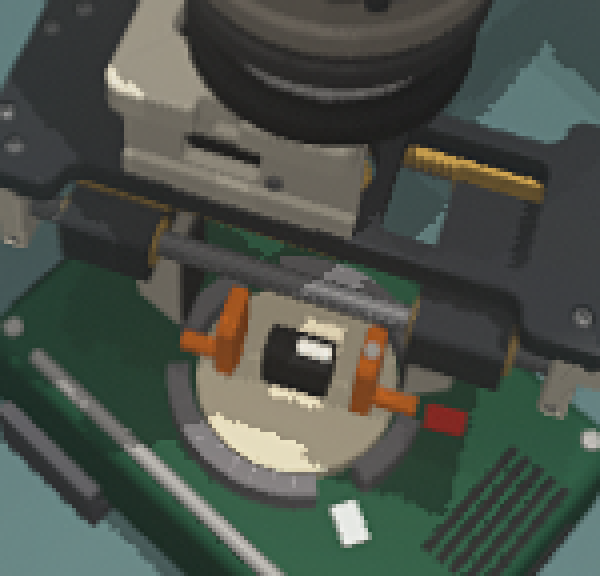

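Run:
```python
from h import *
im=cv2.imread('pics/scene3.png')
cv2.imwrite('pics/z3.png',cv2.resize(im[180:420:4,100:480:4],None,fx=8,fy=8,interpolation=cv2.INTER_CUBIC))
def proj(n,P):
    c=bot.calibration(n);T=np.linalg.inv(c['cam_to_world']);K=np.array([[c['fx'],0,c['cx']],[0,c['fy'],c['cy']],[0,0,1]])
    return cv2.projectPoints(np.array(P,float),cv2.Rodrigues(T[:3,:3])[0],T[:3,3],K,np.array([c['k1'],0,0,0]))[0][:,0]
a=np.radians(127.3);u=np.array([np.cos(a),np.sin(a),0]);v=np.array([-u[1],u[0],0])
C=np.array([608.,138.5,85]);pts=[]
for s in(1,-1):
  for t in(9.5,-9.5): pts.append(C+s*36*u+t*v)
print((proj('scene',pts)-[200,220])*4)
```

```text
[[402.26652039 369.71747009]
 [387.52735771 417.96633063]
 [207.39186453 308.1425782 ]
 [189.19702619 354.04092938]]
```

View pics/z3.png

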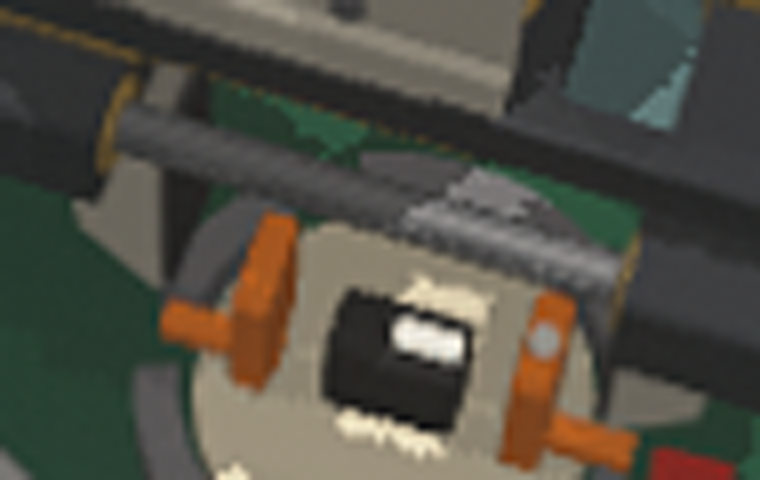

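Run:
```python
from h import *
im=cv2.imread('pics/scene3.png')[::4,::4]
a=im[35:110,20:75].astype(float);b=im[55:115,85:140].astype(float)
f=lambda q:cv2.resize(np.clip(255*(q/255)**0.5,0,255).astype(np.uint8),(400,540),interpolation=cv2.INTER_NEAREST)
cv2.imwrite('pics/z3b.png',np.hstack([f(a),f(b)]))
```

```text
(no output)
```

View pics/z3b.png

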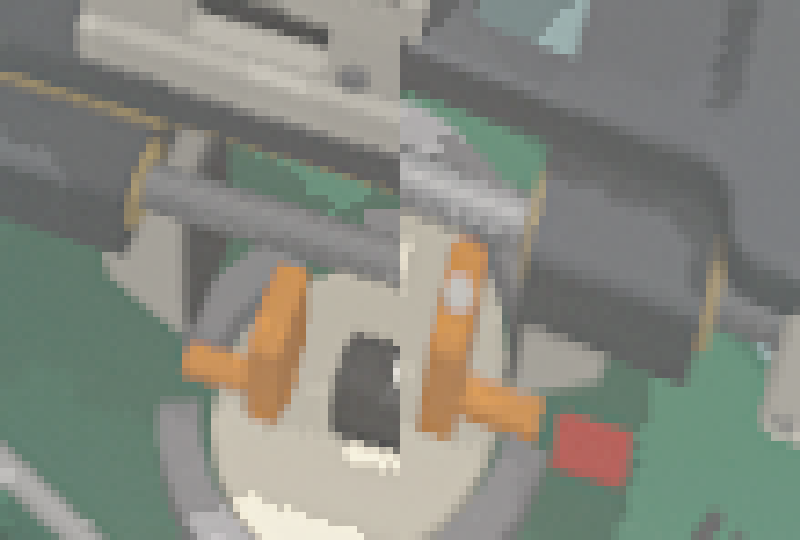

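```bash
python3 -m inch '[0,0,-0.2,0,0,0,0.27,0,0,-0.2,0,0,0,0.27,0,0,-0.2,0,0,0,0.27,0,0,-0.2,0,0,0,0.27,0,0,-0.2,0,0,0,0.27]'
python3 - <<'E'
from h import *
o=bot.get_obs();print(o['tool_pos'],np.degrees(o['tcp_rot']),o['grip_width'])
im=bot.capture('scene')[255:330,225:320,::-1]
cv2.imwrite('pics/z4.png',cv2.resize(np.clip(255*(im/255)**0.6,0,255).astype(np.uint8),None,fx=8,fy=8,interpolation=cv2.INTER_NEAREST))
E
```

```text
time: 3.85
tool_pos: [608.3, 138.7, 83.5]
tcp_rot: [-3.14, 0.004, -2.49]
contact_force: [0.1, -0.5, 0.7]
grip_width: 58.3
[608.32023512 138.6715547   83.47133462] [-179.88321711    0.22192472 -142.6615975 ] 58.33748034101899
```

View pics/z4.png

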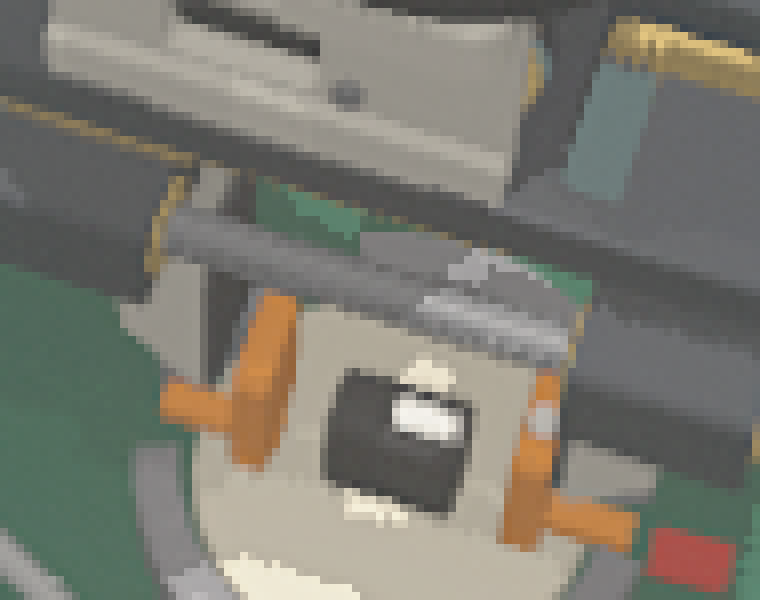

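```bash
cat >> h.py <<'E'
def tri(a,b):
    o1,d1=ray('top',[a]);o2,d2=ray('scene',[b]);A=np.c_[d1[0],-d2[0]];s=np.linalg.lstsq(A,o2-o1,rcond=None)[0]
    p,q=o1+s[0]*d1[0],o2+s[1]*d2[0];return ((p+q)/2).round(1),np.linalg.norm(p-q).round(1)
def proj(n,P):
    c=bot.calibration(n);T=np.linalg.inv(c['cam_to_world']);K=np.array([[c['fx'],0,c['cx']],[0,c['fy'],c['cy']],[0,0,1]])
    return cv2.projectPoints(np.array(P,float),cv2.Rodrigues(T[:3,:3])[0],T[:3,3],K,np.array([c['k1'],0,0,0]))[0][:,0]
E
python3 - <<'E'
from h import *
print(tri((185.6,146),(230.5,273.75)))
im=bot.capture('top')[110:200,115:215,::-1]
cv2.imwrite('pics/t4.png',cv2.resize(np.clip(255*(im/255)**0.6,0,255).astype(np.uint8),None,fx=6,fy=6,interpolation=cv2.INTER_NEAREST))
E
```

```text
(array([634.1,  86.6, 133.8]), np.float64(18.8))
```

View pics/t4.png

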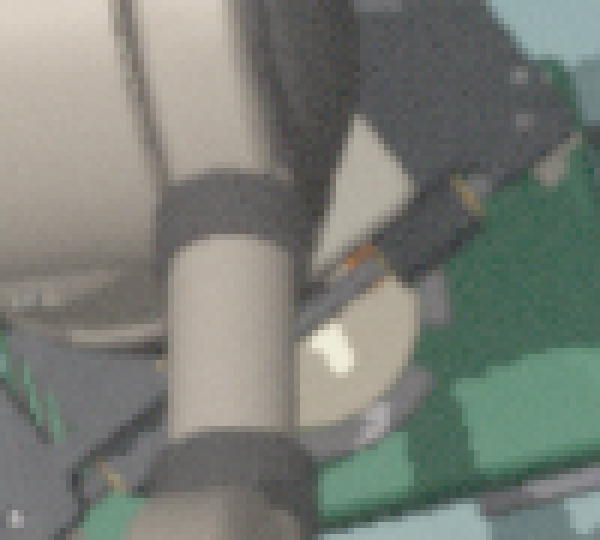

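Run:
```python
from h import *
a=np.radians(127.3);u=np.array([np.cos(a),np.sin(a),0]);w=np.array([u[1],-u[0],0]) # w toward camera
C=np.array([608.3,138.7,0])
zs=lambda p:((p+.5-[225,255])*8).round(0)
ts=lambda p:((p+.5-[115,110])*6).round(0)
for z in(83.5,110,125,140,155):
  for t in(-35,-20,0,20,35):
    P=[C+[0,0,z]+w*t+u*s for s in(-30,30)]
    print(z,t,zs(proj('scene',P)).tolist(),ts(proj('top',P)).tolist())
```

```text
83.5 -35 [[296.0, 238.0], [612.0, 335.0]] [[443.0, 335.0], [290.0, 455.0]]
83.5 -20 [[269.0, 307.0], [590.0, 407.0]] [[413.0, 298.0], [260.0, 417.0]]
83.5 0 [[232.0, 402.0], [559.0, 506.0]] [[374.0, 248.0], [221.0, 367.0]]
83.5 20 [[194.0, 501.0], [527.0, 609.0]] [[335.0, 198.0], [182.0, 317.0]]
83.5 35 [[164.0, 577.0], [502.0, 689.0]] [[305.0, 161.0], [153.0, 279.0]]
110 -35 [[299.0, 162.0], [627.0, 262.0]] [[432.0, 324.0], [274.0, 448.0]]
110 -20 [[271.0, 232.0], [604.0, 335.0]] [[401.0, 285.0], [243.0, 409.0]]
110 0 [[233.0, 330.0], [572.0, 437.0]] [[360.0, 234.0], [203.0, 357.0]]
110 20 [[193.0, 431.0], [539.0, 542.0]] [[320.0, 182.0], [162.0, 305.0]]
110 35 [[162.0, 510.0], [513.0, 625.0]] [[290.0, 144.0], [132.0, 266.0]]
125 -35 [[301.0, 117.0], [636.0, 218.0]] [[425.0, 317.0], [264.0, 444.0]]
125 -20 [[272.0, 188.0], [613.0, 292.0]] [[394.0, 278.0], [233.0, 404.0]]
125 0 [[233.0, 286.0], [580.0, 395.0]] [[352.0, 225.0], [191.0, 351.0]]
125 20 [[193.0, 389.0], [547.0, 502.0]] [[311.0, 173.0], [150.0, 298.0]]
125 35 [[161.0, 469.0], [520.0, 586.0]] [[280.0, 133.0], [120.0, 259.0]]
140 -35 [[303.0, 70.0], [645.0, 172.0]] [[418.0, 311.0], [254.0, 440.0]]
140 -20 [[274.0, 142.0], [622.0, 247.0]] [[387.0, 270.0], [222.0, 399.0]]
140 0 [[234.0, 241.0], [589.0, 351.0]] [[344.0, 216.0], [180.0, 345.0]]
140 20 [[192.0, 345.0], [554.0, 460.0]] [[302.0, 163.0], [138.0, 291.0]]
140 35 [[160.0, 426.0], [528.0, 545.0]] [[271.0, 123.0], [107.0, 250.0]]
155 -35 [[305.0, 21.0], [655.0, 124.0]] [[411.0, 303.0], [243.0, 435.0]]
155 -20 [[275.0, 93.0], [631.0, 200.0]] [[379.0, 262.0], [210.0, 394.0]]
155 0 [[235.0, 194.0], [598.0, 306.0]] [[336.0, 207.0], [167.0, 338.0]]
155 20 [[192.0, 299.0], [563.0, 416.0]] [[293.0, 152.0], [125.0, 283.0]]
155 35 [[159.0, 381.0], [535.0, 502.0]] [[261.0, 112.0], [93.0, 242.0]]
```

```bash
python3 -m inch '[0,0,0,0,0,0,0.09,0,0,0,0,0,0,0.09,0,0,0,0,0,0,0.09,0,0,0,0,0,0,0.09,0,0,0,0,0,0,0.09]'
python3 - <<'E'
from h import *
o=bot.get_obs();print(o['tool_pos'],np.degrees(o['tcp_rot']),o['grip_width'],o['contact_force'],o['moment'])
im=bot.capture('scene')[255:330,225:320,::-1]
cv2.imwrite('pics/z5.png',cv2.resize(np.clip(255*(im/255)**0.6,0,255).astype(np.uint8),None,fx=8,fy=8,interpolation=cv2.INTER_NEAREST))
E
```

```text
time: 4.45
tool_pos: [608.3, 138.7, 83.5]
tcp_rot: [-3.14, 0.004, -2.49]
contact_force: [0.2, 0.9, 1.0]
grip_width: 50.1
[608.34697989 138.67833646  83.50487919] [-179.88119417    0.22616666 -142.66449825] 50.050742651537206 [0.15455368 0.93431187 1.04728479] [ 0.16201764  0.1826065  -0.04344763]
```

View pics/z5.png

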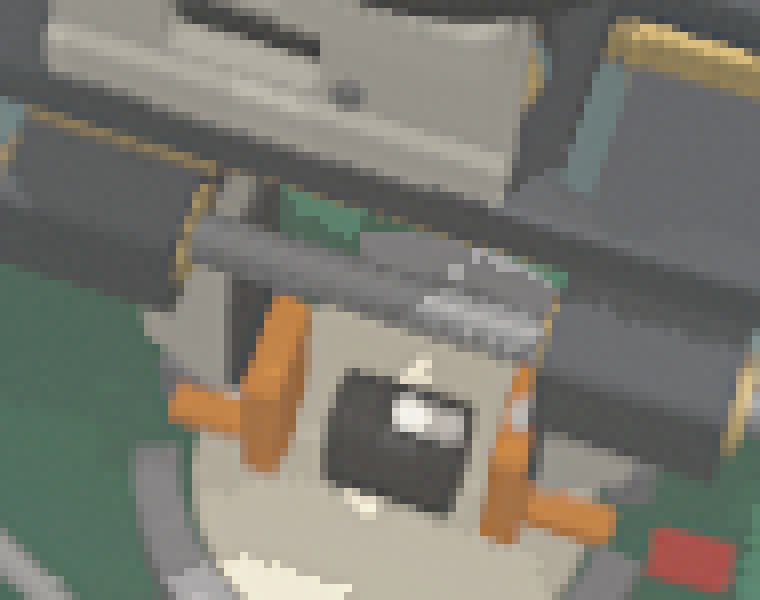

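Both tabs moved inward at 50 mm, so the pads do touch them. In the picture the pads only seem to overlap the top few mm of the tabs, with the pad's lower edge at about (240,385) and the tab top at about (245,380). I'll ease off and go lower while watching the force.

```bash
python3 -m inch '[0,0,0,0,0,0,0.3,0,0,0,0,0,0,0.3,0,0,-0.2,0,0,0,0.3,0,0,-0.4,0,0,0,0.3,0,0,-0.5,0,0,0,0.3]'
```

```text
time: 5.0
tool_pos: [608.2, 138.6, 78.1]
tcp_rot: [-3.14, 0.003, -2.49]
contact_force: [-0.5, -0.1, 0.1]
grip_width: 59.5
```

```bash
python3 -m inch '[0,0,-0.1,0,0,0,0.3,0,0,-0.2,0,0,0,0.3,0,0,-0.3,0,0,0,0.3,0,0,-0.3,0,0,0,0.3,0,0,-0.3,0,0,0,0.3]'
```

```text
time: 5.5
tool_pos: [608.3, 138.5, 75.1]
tcp_rot: [-3.14, 0.004, -2.49]
contact_force: [0.3, -0.6, 0.5]
grip_width: 59.8
```

Run:
```python
from h import *
im=bot.capture('scene')[255:330,225:320,::-1]
cv2.imwrite('pics/z6.png',cv2.resize(np.clip(255*(im/255)**0.6,0,255).astype(np.uint8),None,fx=8,fy=8,interpolation=cv2.INTER_NEAREST))
```

```text
(no output)
```

View pics/z6.png

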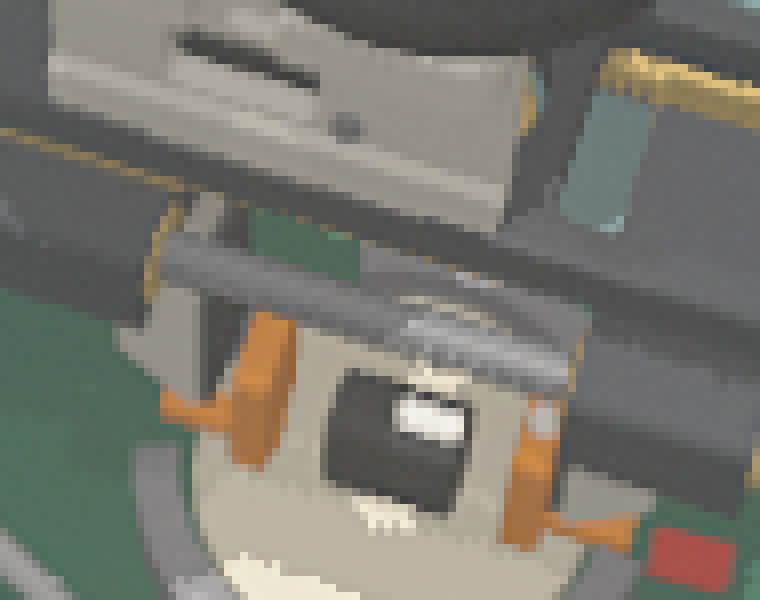

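```bash
python3 -m inch '[0,0,-0.1,0,0,0,0.3,0,0,-0.2,0,0,0,0.3,0,0,-0.3,0,0,0,0.3,0,0,-0.3,0,0,0,0.3,0,0,-0.3,0,0,0,0.3]'
```

```text
time: 6.05
tool_pos: [608.3, 138.6, 72.1]
tcp_rot: [-3.14, 0.004, -2.49]
contact_force: [-0.1, 0.1, -0.9]
grip_width: 59.6
```

```bash
python3 -m inch '[0,0,-0.1,0,0,0,0.3,0,0,-0.2,0,0,0,0.3,0,0,-0.3,0,0,0,0.3,0,0,-0.4,0,0,0,0.3,0,0,-0.4,0,0,0,0.3]'
python3 - <<'E'
from h import *
im=bot.capture('scene')[255:330,225:320,::-1]
cv2.imwrite('pics/z7.png',cv2.resize(np.clip(255*(im/255)**0.6,0,255).astype(np.uint8),None,fx=8,fy=8,interpolation=cv2.INTER_NEAREST))
E
```

```text
time: 6.55
tool_pos: [608.1, 138.5, 67.9]
tcp_rot: [-3.14, 0.003, -2.49]
contact_force: [-0.2, 0.4, -0.6]
grip_width: 59.6
```

View pics/z7.png

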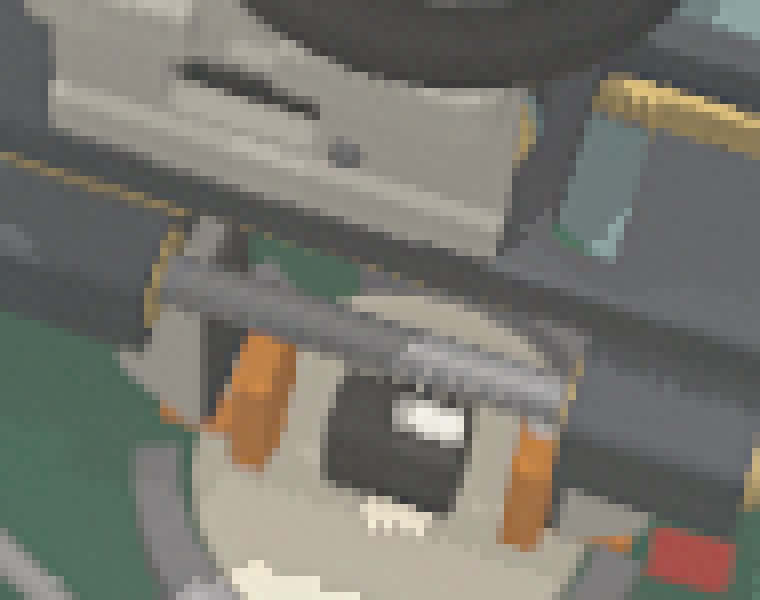

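The fingers now hide the tab feet completely, so they are directly above them. Their tips are at about z=90, roughly 20 mm higher than the TCP reading implies. Overlap with the tabs is about 18 mm. Now I squeeze.

```bash
python3 -m inch '[-0.04,0.05,-0.2,0,0,0,0.2,-0.04,0.05,-0.2,0,0,0,0,-0.04,0.05,-0.2,0,0,0,-0.2,-0.04,0.05,-0.2,0,0,0,-0.2,-0.04,0.05,-0.2,0,0,0,-0.2]'
python3 - <<'E'
from h import *
o=bot.get_obs();print(o['grip_width'],o['contact_force'],o['moment'])
im=bot.capture('scene')[255:330,225:320,::-1]
cv2.imwrite('pics/z8.png',cv2.resize(np.clip(255*(im/255)**0.6,0,255).astype(np.uint8),None,fx=8,fy=8,interpolation=cv2.INTER_NEAREST))
E
```

```text
time: 7.1
tool_pos: [607.8, 139.3, 66.4]
tcp_rot: [-3.14, 0.004, -2.49]
contact_force: [-0.2, 1.7, 3.9]
grip_width: 40.2
40.16412571127148 [-0.24204465  1.72937945  3.88567852] [0.44551151 0.29042512 0.06842428]
```

View pics/z8.png

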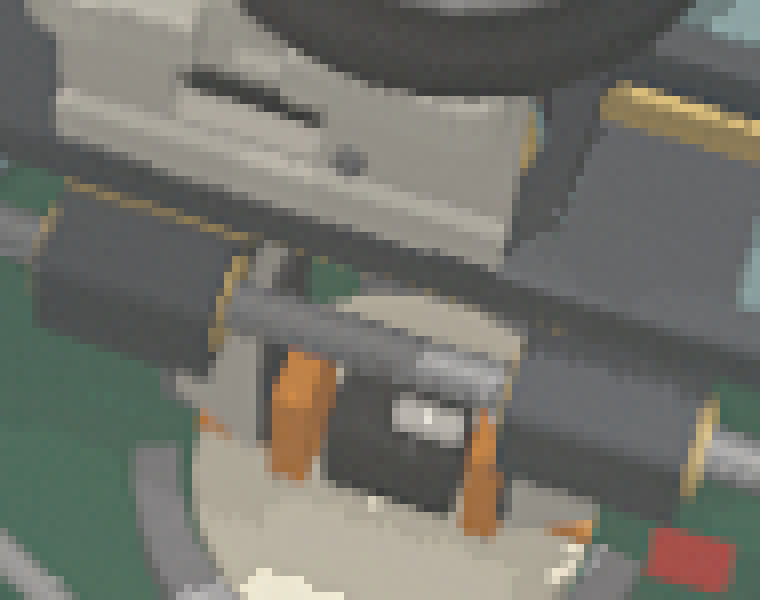

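The tabs are fully squeezed: opening 40 mm, tabs at (300,420) and (482,480) close to the hub. Holding briefly, then turning clockwise.

```bash
python3 -m inch '[0,0,0,0,0,0,-0.2,0,0,0,0,0,0,-0.2,0,0,0,0,0,-4,-0.2,0,0,0,0,0,-8,-0.2,0,0,0,0,0,-12,-0.2]'
```

```text
time: 7.65
tool_pos: [607.9, 139.2, 66.4]
tcp_rot: [-3.14, 0.004, -2.702]
contact_force: [-0.3, 0.8, 2.8]
grip_width: 40.3
```

```bash
python3 -m inch '[0,0,0,0,0,-4,-0.2,0,0,0,0,0,-8,-0.2,0,0,0,0,0,-12,-0.2,0,0,0,0,0,-16,-0.2,0,0,0,0,0,-16,-0.2]'
python3 - <<'E'
from h import *
o=bot.get_obs();print(o['tool_pos'],np.degrees(o['tcp_rot']),o['grip_width'],o['contact_force'],o['moment'],o['joint_positions'][5])
im=bot.capture('scene')[255:330,225:320,::-1]
cv2.imwrite('pics/z9.png',cv2.resize(np.clip(255*(im/255)**0.6,0,255).astype(np.uint8),None,fx=8,fy=8,interpolation=cv2.INTER_NEAREST))
E
```

```text
time: 8.15
tool_pos: [607.9, 139.1, 66.4]
tcp_rot: [-3.14, 0.004, -2.982]
contact_force: [-0.8, 0.1, 2.9]
grip_width: 40.4
[607.88464891 139.06463776  66.37612315] [-179.88267114    0.21682486 -170.86417753] 40.38625149086518 [-0.77187935  0.06491206  2.87166294] [ 0.11209134  0.19003589 -0.03593392] -1.6261780045740493
```

View pics/z9.png

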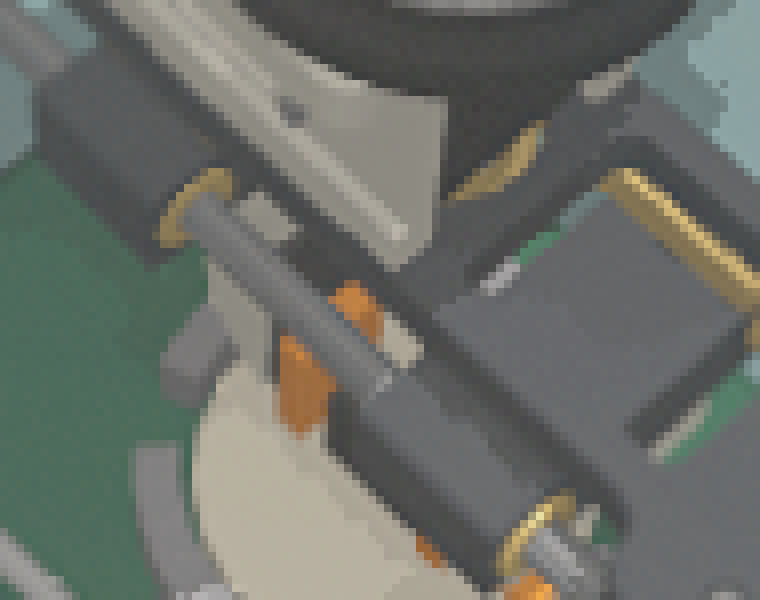

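The cap turns with the gripper, and tab B is now at (310,390). Continuing.

```bash
python3 -m inch '[0,0,0,0,0,-4,-0.2,0,0,0,0,0,-8,-0.2,0,0,0,0,0,-12,-0.2,0,0,0,0,0,-16,-0.2,0,0,0,0,0,-18,-0.2]'
```

```text
time: 8.7
tool_pos: [607.9, 138.9, 66.4]
tcp_rot: [-3.139, 0.004, 2.989]
contact_force: [-0.5, 0.6, 2.1]
grip_width: 40.3
```

```bash
python3 -m inch '[0,0,0,0,0,-4,-0.2,0,0,0,0,0,-8,-0.2,0,0,0,0,0,-12,-0.2,0,0,0,0,0,-14,-0.2,0,0,0,0,0,-14,-0.2]'
python3 - <<'E'
from h import *
o=bot.get_obs();print(o['tool_pos'],np.degrees(o['tcp_rot']),o['grip_width'],o['contact_force'],o['moment'])
im=bot.capture('scene')[255:360,225:330,::-1]
cv2.imwrite('pics/z10.png',cv2.resize(np.clip(255*(im/255)**0.6,0,255).astype(np.uint8),None,fx=5.5,fy=5.5,interpolation=cv2.INTER_NEAREST))
E
```

```text
time: 9.2
tool_pos: [607.8, 138.7, 66.4]
tcp_rot: [-3.139, 0.004, 2.746]
contact_force: [-0.7, -0.4, 2.5]
grip_width: 40.2
[607.84300134 138.7123417   66.3677909 ] [-179.84971215    0.21610048  157.32420395] 40.20130074026115 [-0.74765654 -0.44692947  2.53731416] [0.06215721 0.21114964 0.07652635]
```

View pics/z10.png

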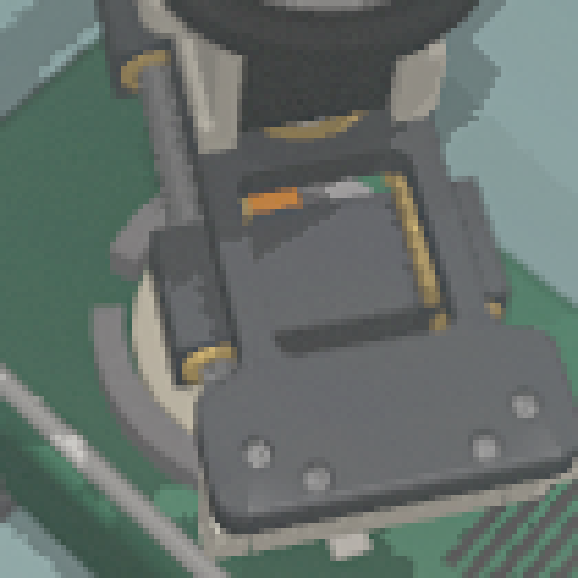

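```bash
python3 -m inch '[0,0,0,0,0,-1,-0.2,0,0,0,0,0,-2,-0.2,0,0,0,0,0,-3,-0.2,0,0,0,0,0,-3,-0.2,0,0,0,0,0,-3,-0.2]'
python3 - <<'E'
from h import *
o=bot.get_obs();print(np.degrees(o['tcp_rot']),o['grip_width'],o['contact_force'],o['moment'])
E
```

```text
time: 9.75
tool_pos: [607.8, 138.7, 66.4]
tcp_rot: [-3.139, 0.004, 2.695]
contact_force: [-1.2, 0.3, 2.0]
grip_width: 40.8
[-179.83572751    0.22257589  154.41531534] 40.753111950174365 [-1.17606417  0.25431308  1.95616428] [-0.03440964  0.20338299  0.89084912]
```

The moment rose to 0.9 N m, so the cap is at its stop. I'll back off slightly, open and lift.

```bash
python3 -m inch '[0,0,0,0,0,2,-0.2,0,0,0,0,0,2,0,0,0,0,0,0,2,0.3,0,0,0,0,0,2,0.7,0,0,0,0,0,2,0.7]'; python3 -m inch '[0,0,0,0,0,0,0.9,0,0,0,0,0,0,0.9,0,0,2,0,0,0,0.9,0,0,5,0,0,0,0.9,0,0,9,0,0,0,0.9]'
```

```text
time: 10.25
tool_pos: [607.8, 138.6, 66.2]
tcp_rot: [-3.139, 0.004, 2.729]
contact_force: [0.1, -0.2, 1.0]
grip_width: 65.2
time: 10.75
tool_pos: [606.6, 138.5, 155.5]
tcp_rot: [-3.137, 0.0, 2.729]
contact_force: [0.4, -0.6, -0.7]
grip_width: 87.1
```

```bash
python3 -m inch '[-3,0,2,0,0,0,0.9,-7,0,4,0,0,0,0.9,-11,1,6,0,0,0,0.9,-15,2,7,0,0,0,0.9,-19,4,7,0,0,0,0.9]'; python3 -m inch '[0,4,0,0,0,0,0.9,0,8,0,0,0,0,0.9,0,12,0,0,0,0,0.9,0,12,0,0,0,0,0.9,0,12,0,0,0,0,0.9]'
python3 - <<'E'
from h import *
for n,b in(('top',(125,120,90,80)),('scene',(215,255,100,90))):
    im=bot.capture(n);cv2.imwrite(f'pics/{n}F.png',im[:,:,::-1]);x,y,w,h=b;cv2.imwrite(f'pics/{n}f.png',cv2.resize(im[y:y+h,x:x+w,::-1],None,fx=6,fy=6,interpolation=cv2.INTER_NEAREST))
o=bot.get_obs();print(o['contact_force'],abs(o['dq']).max())
E
```

```text
time: 11.25
tool_pos: [416.0, 178.3, 227.2]
tcp_rot: [-3.139, 0.003, 2.727]
contact_force: [-0.1, 0.8, 0.5]
grip_width: 87.3
time: 11.75
tool_pos: [415.6, 298.7, 227.0]
tcp_rot: [-3.138, 0.003, 2.729]
contact_force: [1.0, -0.6, 0.5]
grip_width: 87.4
[-0.8673573  -0.74902709  0.64827461] 0.013738703900720938
```

View pics/topf.png

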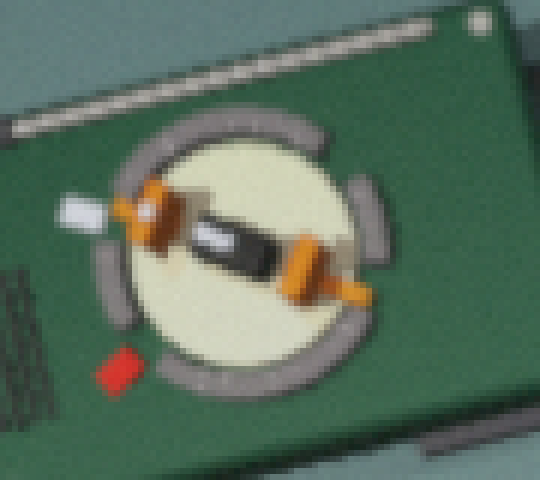

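View pics/scenef.png

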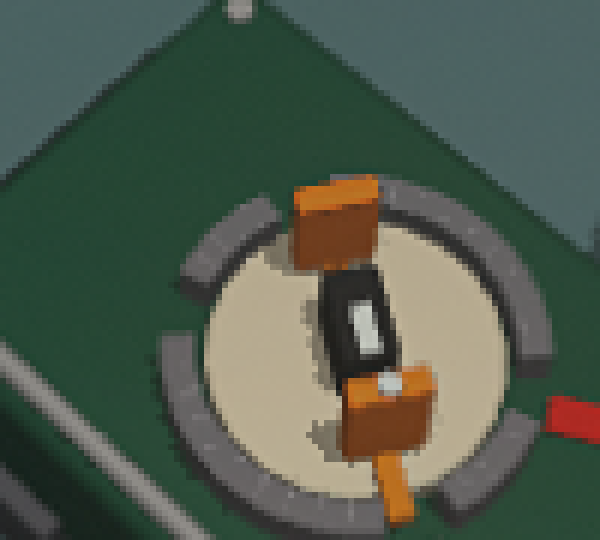

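Run:
```python
from h import *
T=[(125+153/6-.5,120+212/6-.5),(125+305/6-.5,120+266/6-.5)];S=[(215+390/6-.5,255+388/6-.5),(215+337/6-.5,255+193/6-.5)]
for n,q in(('top',T),('scene',S)):
    P=onz(n,q,108);d=P[0]-P[1];print(n,P.mean(0),np.hypot(*d[:2])+7,np.degrees(np.arctan2(d[1],d[0])))
```

```text
top [607.38801237 136.8668926  108.        ] 55.99458196571797 69.29253913994049
scene [607.35118468 138.32707112 108.        ] 56.62925278284369 68.77075905324592
```

View pics/topF.png

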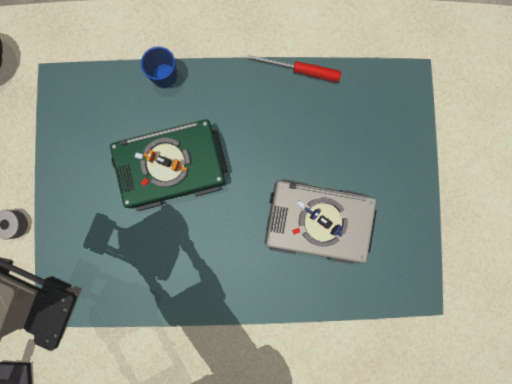

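```bash
python3 -c "
from plant import bot
bot.close_job()"
```

```text
the job is handed in; nothing more can be done
```

I squeezed the green radio's cap, turned it clockwise to its stop, backed off 2° and let go so both tabs sprang out. I then moved the arm clear and handed the job in at about 12 s.

**Last checks:**
- **Turn:** at the end of the turn the wrist moment rose to 0.9 N m, which I took as the cap's stop. The pictures then show tab A by the white mark, about 59° clockwise of where it started.
- **Tabs:** the outer faces measure about 56 mm apart in both camera views, so the tabs are fully out.
- **Grey radio:** its cap looks unchanged in the top view; I did not measure its angle.
- **Robot:** it stood still and clear of everything, with force readings of about 1 N or less, which is noise level.

**One disagreement:** the fingertips looked about 20 mm higher in the pictures than the TCP reading implied. I therefore lowered the gripper in small steps while watching the force, down to a TCP reading of about 66 mm, before squeezing. I met no contact on the way down. A trial closing before that, at a reading of 83.5 mm, had pushed both tabs only part-way in.

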